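# Lay out the bar tools on their mats

### The arm

A 6-joint arm with a two-finger parallel gripper is mounted at the origin on the work surface. World frame = base frame: x ahead of the robot, y to its left, z up, the work surface at z = 0. Lengths are in mm, angles in rad, forces in N, time in s.
With the tool pointing down it reaches from about 350 to 875 mm from the base axis. Payload 4.2 kg.
Tool frame: the origin (TCP) lies midway between the tips of the shut fingers; the grasp point (between the pads) lies 19 mm behind it; z points along the fingers, y is the direction in which the jaws open and shut (so a half turn about z gives the same grasp; the last joint's range is limited). The gripper opens to 85 mm and grips with 20 to 120 N. Pads are 22 mm wide; open, the fingers measure 114 mm over their backs; the gripper's body (76 mm by 85 mm) begins 54 mm behind the grasp point. The pads swing forward as they close: fully open they stand 13 mm farther back than shut.
Start: joints at [-1.088, 0.385, 0.008, 0, -1.194, -0.259], TCP at [138.728, -609.388, 231.312] pointing down, gripper open.
Joint ranges: [-3.14, 3.14], [-1.21, 2.06], [-1.07, 1.41], [-3.16, 2.05], [-2.99, -0.16], [-3.1, 3.1]. Speed limits (rad/s): [2.79, 2.79, 3.14, 3.14, 3.14, 3.14].

### API

Orientations are given as a unit quaternion [w, x, y, z].
In Python, from bench import status, optics, manip gives the robot as it stands.
- The arm moves only by the tool servo_tool, never from a script. Its argument "moves" is a list of rows, each a list of 5 numbers: the shift along the tool's x, y, z in m, then the turn about the tool's z in rad, then the opening in per cent of the stroke, from 0 (shut) to 100 (fully open). In form: [[tx, ty, tz, turn, jaw], ...]. A call has 1 to 8 rows; each row is the pose to reach, as a shift and turn from the pose commanded when the call began, along the tool's axes at that moment; what a row does not reach only later rows make up. A row lasts 1/10 s, in which the tool goes at most 50 mm and 8.59 degrees, less where a joint would pass 70% of its speed; a pose out of reach is approached as far as the arm can. A call with a gripper value outside its range is refused whole. The fingers move at their own pace and stop on an object; the grip force is fixed at half the most. Time passes only in rows, so rows that repeat a pose let the fingers close. It gives the time, the measured TCP pose, the force and the opening at its end, in the units of the state.
- status.state(): the state, without advancing time (a new reading comes with each control period).
- optics.snapshot(name): name is "side" or "top"; returns a dict with "pixels" (480x640x3 uint8, red, green, blue), "fx", "fy", "cx", "cy" (pixels), "pose" (4x4, takes a point from camera to world coordinates). Camera axes: x right, y down, z forward; pixel columns grow to the right and rows downward; lengths in mm; the calibration is good to about 2 mm. A picture is of the moment at which its call begins. There is no depth.
- manip.sign_off(): hands the job in, once; it reports no verdict.
The state is a dict: "t": time; "qpos": joint angles; "joint_velocities": joint speeds; "tau": joint torques, N m; "eef_pos": TCP position; "tool_rot": TCP orientation; "force": force on the tool from outside, world axes, zero at the start; "wrist_torque": the same for the moment, N m; "grip_width": opening from 0.0 (shut) to 1.0 (fully open).
Only numpy, scipy, OpenCV 4.12 (cv2) and the standard library are available. Lean on these libraries where they do the work, as an engineer would, in place of code of your own. Each camera call takes 0.05 s, during which the arm holds its last target. There are 200 camera calls.

### The job

Get the bar ready for opening: put the copper cup, the steel jigger, the red bottle opener and the wooden muddler each onto the black mat that shows its own white outline, well centred on it. Leave the cup and jigger standing the way up they are now, and the opener and muddler lying flat along their outlines, either end first. Leave the green upturned drinking glass standing where it is.

Things in the scene. Friction and masses are not known exactly. Their poses are not given: they have to be found in the camera images.
- cup: Copper cup turned mouth down, a plain upright cylinder 56 mm across and 72 mm tall, about 0.18 kg, standing loose on the bar. Origin: centre of its underside; z up. Grip it across its sides.
- jigger: Steel double-ended spirit measure, standing loose: 72 mm tall, foot 37 mm across, waist 20 mm across at 34 to 38 mm height, and a straight-sided upper cup 33 mm across from 46 mm height to the top; about 0.13 kg. Origin: centre of its underside; z up. Grip it by the upper cup.
- opener: Flat red bottle opener lying loose on the bar: 44 mm wide, 116 mm long, 6 mm thick, with round ends, and a dark round disc 24 mm across near each end; both ends alike; about 0.09 kg. Origin: centre of its underside; y along its length, x across it, z up. Grip it across its width with the fingertips.
- muddler: Dark wooden muddler lying loose on the bar: a straight square bar 24 x 24 mm, 140 mm long, a steel band near each end, both ends alike; about 0.1 kg. Origin: centre of its underside; y along its length, x across it, z up.
- pad_cup: Black rubber mat, 90 x 90 mm and 4 mm thick, fixed to the bar, with a white disc 62 mm across (the larger disc) filling its middle: the outline of the cup. Origin: centre of its underside; z up.
- pad_jigger: Black rubber mat, 80 x 80 mm and 4 mm thick, fixed to the bar, with a white disc 42 mm across (the smaller disc) filling its middle: the outline of the jigger. Origin: centre of its underside; z up.
- pad_opener: Black rubber mat, 62 x 150 mm and 4 mm thick, fixed to the bar, with a white round-ended shape 48 x 120 mm with a black spot near each end filling its middle: the outline of the opener. Origin: centre of its underside; y along the outline's length, z up.
- pad_muddler: Black rubber mat, 62 x 160 mm and 4 mm thick, fixed to the bar, with a white narrow plain rectangle 28 x 144 mm filling its middle: the outline of the muddler. Origin: centre of its underside; y along the outline's length, z up.
- glass: Green drinking glass turned mouth down, 66 mm across at the bar, 58 mm at the top, 78 mm tall, standing loose among the tools; not to be moved. Origin: centre of its underside; z up.
Mind the look-alikes: they are no part of the job. Several things have the shape of the cup; the one meant has the colours described above. Of the things that look like the muddler, take the one that is farthest to the robot's left at the start.

How it is judged (in metres and radians):
At the end, for the whole second after the job is handed in: Cup, jigger, opener and muddler each rest, let go and still, on their own mat: centre within 12 mm of the mat's centre, underside on the mat (2 to 7 mm above the bar), upright or flat within 0.1 rad; opener and muddler also within 0.2 rad of their outline's direction, either way round (horizontal distance between cup and pad_cup below 0.012 m and z of cup in the frame of pad_cup between 0.002 and 0.007 m and angle between each of cup, jigger, opener, muddler's own z axis and vertical below 0.1 rad and linear speed of each of cup, jigger, opener, muddler below 0.02 m/s and contact force between the fingers and cup below 0.05 N and horizontal distance between jigger and pad_jigger below 0.012 m and z of jigger in the frame of pad_jigger between 0.002 and 0.007 m and contact force between the fingers and jigger below 0.05 N and horizontal distance between opener and pad_opener below 0.012 m and z of opener in the frame of pad_opener between 0.002 and 0.007 m and contact force between the fingers and opener below 0.05 N and angle between the y axis of opener and the y axis of pad_opener, either way round below 0.2 rad and horizontal distance between muddler and pad_muddler below 0.012 m and z of muddler in the frame of pad_muddler between 0.002 and 0.007 m and contact force between the fingers and muddler below 0.05 N and angle between the y axis of muddler and the y axis of pad_muddler, either way round below 0.2 rad); the robot touches nothing.
It fails at once if the green glass is shifted by more than 15 mm or tipped (distance of glass from where it was at the start of the episode above 0.015 m or angle between glass's own z axis and vertical above 0.25 rad).
It also fails if it takes over 109 s, if anything falls off the work surface, if the arm or the gripper's body presses on something with over 40 N, if the wrist force passes 120 N, or if a joint passes its speed limit or range.

## Working session

There is one attempt and no reset: what is moved stays moved. The work goes in short steps, Python scripts to look and compute and a tool call to move; the robot and the scene stay as the last step left them, time stands still between calls to the robot, and variables do not carry over. Pictures are saved under pics/ and viewed, about 12 in all and at most 16, crops included, and the job is handed in when it is done.

Besides the shell and the picture viewer there is one more tool, called after "Call:" as a command line: name --pt "numbers of a row" for each row, then --argument value for the rest. servo_tool: Moves the arm, as the interface text tells. Its arguments: {"type":"object","properties":{"moves":{"type":"array","items":{"type":"array","items":{"type":"number"}}}},"required":["moves"]}

```bash
mkdir -p pics; python3 - <<'E'
from bench import status, optics
import cv2, numpy as np
s=status.state(); print({k:np.round(s[k],3).tolist() for k in ("t","eef_pos","tool_rot","grip_width")})
for n in("top","side"):
    d=optics.snapshot(n); cv2.imwrite(f"pics/{n}0.png",d["pixels"][:,:,::-1]); print(n,d["fx"],d["fy"],d["cx"],d["cy"]); print(np.round(d["pose"],3).tolist())
E
```

```text
{'t': 0.0, 'eef_pos': [138.583, -608.825, 230.215], 'tool_rot': [-0.0, -0.112, 0.994, 0.001], 'grip_width': 0.998}
top 615.0984907302883 615.0984907302883 321.59956464334584 236.31160077944497
[[0.014, -0.998, 0.067, 436.864], [-1.0, -0.014, 0.009, -15.994], [-0.008, -0.067, -0.998, 1478.756], [0.0, 0.0, 0.0, 1.0]]
side 521.5943511486083 521.5943511486083 316.37954223547194 235.3505684542121
[[-0.715, -0.516, 0.472, -31.588], [-0.699, 0.518, -0.493, 557.029], [0.009, -0.682, -0.731, 889.903], [0.0, 0.0, 0.0, 1.0]]
```

View pics/top0.png

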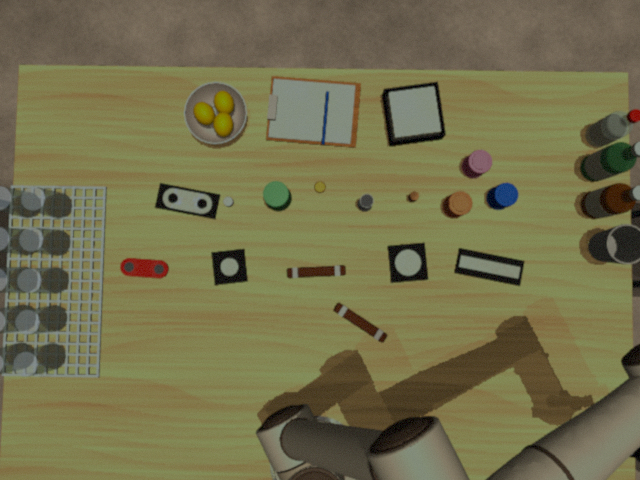

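View pics/side0.png

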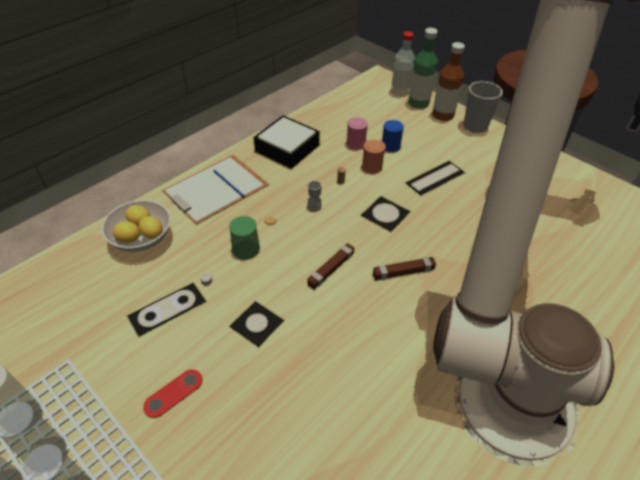

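Top view: red opener (145,268), muddler (316,271; the other one at (360,322) is farther right), copper cup (458,204), jigger (366,202), glass (277,195). Mats: opener (187,200), jigger (230,267), cup (408,262), muddler (489,266). The side view shows the same things: cup (373,157), jigger (315,195), opener (173,393), muddler (331,265).

```bash
cat > h.py <<'E'
import cv2, numpy as np
from bench import status, optics
def ray(d,uv,z):
    T=np.array(d["pose"]); v=T[:3,:3]@[(uv[0]-d["cx"])/d["fx"],(uv[1]-d["cy"])/d["fy"],1]
    return (T[:3,3]+v*(z-T[2,3])/v[2])[:2]
def blob(d,seed,kind,r=45):
    """contour of the kind-coloured blob nearest the seed, full-image pixels"""
    im=d["pixels"]; x0,y0=max(seed[0]-r,0),max(seed[1]-r,0)
    c=cv2.resize(im[y0:seed[1]+r,x0:seed[0]+r],None,fx=4,fy=4,interpolation=cv2.INTER_CUBIC)
    h,s,v=[a.astype(int) for a in cv2.split(cv2.cvtColor(c,cv2.COLOR_RGB2HSV))]
    m={"red":((h<8)|(h>172))&(s>150),"white":(s<75)&(v>120),"copper":((h<13)|(h>174))&(s>90),
       "green":(h>40)&(h<95)&(s>60),"grey":(s<70)|(v<70),"mud":(v<95)|(h<14)|(h>170)|(s<45)}[kind].astype(np.uint8)
    m=cv2.morphologyEx(m,cv2.MORPH_CLOSE,np.ones((9,9)))
    cs=[k for k in cv2.findContours(m,cv2.RETR_EXTERNAL,cv2.CHAIN_APPROX_NONE)[0] if cv2.contourArea(k)>150]
    p=((seed[0]-x0)*4,(seed[1]-y0)*4)
    k=max(cs,key=lambda k:cv2.pointPolygonTest(k,p,True)); return (k[:,0]+.5)/4-.5+[x0,y0]
def meas(d,seed,kind,z):
    k=blob(d,seed,kind); w=np.array([ray(d,p,z) for p in k],np.float32)
    (c,sz,a)=cv2.minAreaRect(w); b=cv2.boxPoints((c,sz,a)); e=max(b[1]-b[0],b[2]-b[1],key=np.linalg.norm)
    return np.round(c,1),np.round(sz,1),round(float(np.arctan2(e[1],e[0])%np.pi),3)
S={"cup":("copper",36,(458,204),(373,157)),"jigger":("grey",36,(366,202),(315,195)),"opener":("red",6,(145,268),(173,393)),
"muddler":("mud",12,(316,271),(331,265)),"glass":("green",39,(277,195),(244,238)),"pad_cup":("white",4,(408,262),(386,213)),
"pad_jigger":("white",4,(230,267),(256,323)),"pad_opener":("white",4,(187,200),(167,308)),"pad_muddler":("white",4,(489,266),(436,178))}
E
python3 - <<'E'
from h import *
for i,n in enumerate(("top","side")):
    d=optics.snapshot(n)
    for k,v in S.items(): print(n,k,*meas(d,v[2+i],v[0],v[1]))
E
```

```text
top cup [ 604.  -302.5] [50.8 28.6] 0.502
top jigger [ 616.5 -105.6] [33.9 43.6] 2.556
top opener [454.6 421.7] [113.9  41.5] 1.515
top muddler [451.8   9.7] [ 25.4 140.6] 1.636
top glass [629.2 104.4] [71.6 60.9] 0.536
top pad_cup [ 476.6 -209.8] [59.3 59. ] 0.853
top pad_jigger [460.6 217.8] [38.4 39. ] 1.594
top pad_opener [618.2 323.6] [117.4  46.4] 1.392
top pad_muddler [ 469.3 -404.7] [142.   26.3] 1.387
side cup [ 648.8 -336.5] [105.2 196.5] 2.255
side jigger [ 617.1 -110.4] [ 32.7 106.8] 2.339
side opener [451.8 420.8] [113.6  43.2] 1.512
side muddler [450.8   7.5] [ 33.2 148.1] 1.634
side glass [630.2  98.4] [ 59.5 129.5] 2.554
side pad_cup [ 475.5 -213.5] [62.7 63.3] 2.074
side pad_jigger [459.1 215.3] [42.1 42.8] 2.437
side pad_opener [617.3 321.1] [120.6  50.1] 1.392
side pad_muddler [ 460.5 -471. ] [271.7  37.2] 1.45
```

```bash
python3 - <<'E'
from h import *
d=optics.snapshot("top");e=optics.snapshot("side")
a=cv2.cvtColor(d["pixels"],cv2.COLOR_RGB2HSV)
for v in range(190,222,3): print(v,[tuple(map(int,a[v,u])) for u in range(440,478,4)])
f=lambda d,u,v:cv2.resize(d["pixels"][v-60:v+60,u-60:u+60],(400,400),interpolation=cv2.INTER_CUBIC)
cv2.imwrite("pics/cup.png",np.hstack([f(d,458,204),f(e,373,157)])[:,:,::-1])
E
```

```text
190 [(27, 111, 131), (25, 105, 133), (26, 106, 130), (27, 111, 131), (27, 108, 127), (23, 105, 129), (24, 105, 131), (26, 109, 133), (27, 102, 132), (28, 103, 129)]
193 [(29, 102, 133), (29, 95, 131), (28, 105, 133), (22, 120, 123), (15, 161, 128), (14, 147, 135), (14, 152, 136), (28, 106, 127), (30, 94, 133), (29, 100, 133)]
196 [(34, 94, 139), (33, 97, 139), (19, 145, 81), (15, 148, 133), (16, 144, 129), (15, 145, 130), (15, 148, 131), (14, 167, 131), (33, 94, 138), (36, 97, 139)]
199 [(31, 92, 133), (18, 141, 83), (9, 179, 64), (16, 149, 132), (16, 153, 132), (17, 148, 131), (16, 145, 132), (15, 158, 131), (31, 99, 132), (35, 95, 137)]
202 [(32, 93, 131), (11, 173, 59), (9, 165, 71), (15, 150, 126), (17, 152, 131), (16, 151, 132), (17, 156, 132), (16, 145, 134), (22, 120, 130), (36, 101, 142)]
205 [(26, 112, 109), (11, 185, 44), (14, 191, 64), (15, 148, 124), (16, 144, 131), (16, 151, 132), (17, 152, 131), (16, 154, 134), (26, 111, 126), (33, 96, 138)]
208 [(26, 111, 110), (4, 200, 46), (8, 191, 48), (17, 147, 132), (16, 144, 129), (16, 142, 135), (18, 152, 129), (15, 167, 130), (28, 97, 132), (31, 95, 131)]
211 [(30, 94, 127), (12, 172, 74), (8, 181, 45), (14, 175, 96), (16, 141, 132), (15, 161, 111), (16, 158, 131), (17, 152, 124), (34, 97, 139), (34, 91, 138)]
214 [(34, 92, 138), (22, 129, 97), (5, 153, 50), (12, 209, 39), (13, 181, 86), (13, 150, 119), (23, 116, 123), (35, 93, 137), (35, 95, 142), (36, 96, 138)]
217 [(34, 101, 134), (33, 104, 133), (26, 108, 106), (18, 152, 67), (16, 141, 76), (32, 100, 132), (35, 93, 140), (36, 93, 140), (35, 95, 139), (34, 95, 139)]
220 [(29, 97, 132), (29, 100, 130), (27, 104, 132), (28, 99, 132), (29, 99, 134), (28, 94, 133), (29, 95, 131), (31, 102, 130), (27, 104, 130), (29, 95, 131)]
```

View pics/cup.png

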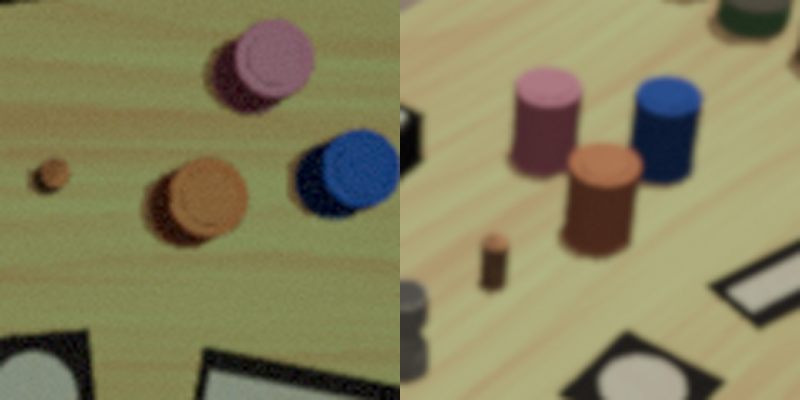

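Left crop: the cup's top disc is at about (460.4,203.1) in the top image, with its side and shadow to the lower left. Right crop: in the side image the top ellipse is at about (374.2,146.5), clear of its neighbours.

```bash
python3 - <<'E'
from h import *
import h
d=optics.snapshot("top");e=optics.snapshot("side")
a=cv2.cvtColor(d["pixels"],cv2.COLOR_RGB2HSV).astype(int)[185:225,435:480]
m=((a[...,0]<21)&(a[...,1]>125)&(a[...,2]>100)).astype(np.uint8)
v,u=np.nonzero(m); c=(u.mean()+435,v.mean()+185)
print(c,ray(d,c,72),2*np.sqrt(m.sum()/np.pi)*1407/615,ray(e,(374.2,146.5),72))
from scipy.spatial.transform import Rotation as R
s=status.state();q=s["tool_rot"];M=R.from_quat(np.r_[q[1:],q[0]]).as_matrix();print(np.round(M,3))
E
```

```text
(np.float64(460.0640732265446), np.float64(202.55835240274598)) [ 613.42270374 -320.68035389] 53.96532034871785 [ 609.00487103 -320.88406984]
[[-0.975 -0.222 -0.   ]
 [-0.222  0.975  0.   ]
 [ 0.     0.    -1.   ]]
```

Call:
servo_tool --pt "-0.3 0.1 0 -1.2 100" --pt "-0.3 0.1 0 -1.2 100" --pt "-0.3 0.1 0 -1.2 100" --pt "-0.3 0.1 0 -1.2 100" --pt "-0.3 0.1 0 -1.2 100" --pt "-0.3 0.1 0 -1.2 100" --pt "-0.3 0.1 0 -1.2 100" --pt "-0.3 0.1 0 -1.2 100"

```text
t: 1.2
eef_pos: [411.6, -443.6, 231.2]
tool_rot: [0.0, -0.657, 0.754, -0.0]
force: [-0.3, -0.3, 0.2]
grip_width: 0.999
```

Call:
servo_tool --pt "-0.149 -0.1814 0.08 -0.137 100" --pt "-0.149 -0.1814 0.08 -0.137 100" --pt "-0.149 -0.1814 0.08 -0.137 100" --pt "-0.149 -0.1814 0.08 -0.137 100" --pt "-0.149 -0.1814 0.08 -0.137 100" --pt "-0.149 -0.1814 0.08 -0.137 100" --pt "-0.149 -0.1814 0.08 -0.137 100" --pt "-0.149 -0.1814 0.08 -0.137 100"

```text
t: 2.0
eef_pos: [610.0, -324.9, 151.7]
tool_rot: [-0.0, -0.703, 0.711, -0.0]
force: [0.4, -0.3, 0.1]
grip_width: 1.002
```

```bash
python3 - <<'E'
from h import *
s=status.state(); print(np.round(s["eef_pos"],1),np.round(s["tool_rot"],4))
d=optics.snapshot("side"); cv2.imwrite("pics/s1.png",d["pixels"][:,:,::-1])
E
```

```text
[ 610.  -324.9  151.7] [-0.000e+00 -7.034e-01  7.108e-01 -2.000e-04]
```

View pics/s1.png

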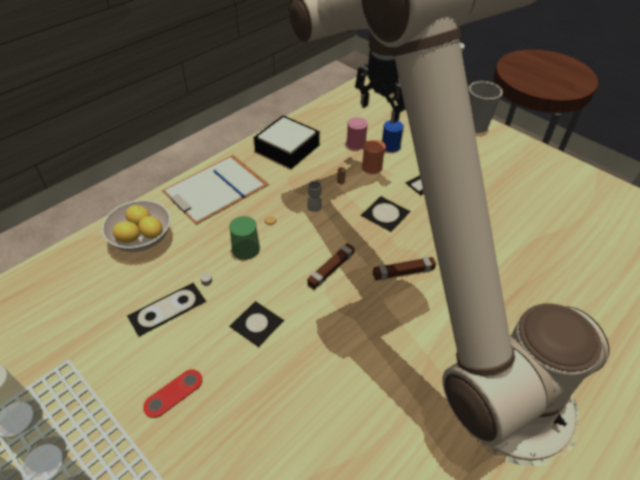

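The gripper is above the cup (373,157), with the fingers straddling it along x.

Call:
servo_tool --pt "-0.003 -0.001 0.04 0 100" --pt "-0.003 -0.001 0.08 0 100" --pt "-0.003 -0.001 0.105 0 100" --pt "-0.003 -0.001 0.122 0 100" --pt "-0.003 -0.001 0.122 0 100" --pt "-0.003 -0.001 0.122 0 0" --pt "-0.003 -0.001 0.122 0 0" --pt "-0.003 -0.001 0.122 0 0"

```text
t: 2.85
eef_pos: [612.6, -322.3, 32.0]
tool_rot: [0.001, -0.704, 0.711, -0.002]
force: [-0.6, -0.2, 4.2]
grip_width: 0.64
```

Call:
servo_tool --pt "0 0 0 0 0" --pt "0 0 0 0 0" --pt "0 0 0 0 0" --pt "0 0 0 0 0"

```text
t: 3.25
eef_pos: [612.6, -322.3, 32.0]
tool_rot: [0.001, -0.704, 0.71, -0.002]
force: [-0.5, -0.3, 6.0]
grip_width: 0.638
```

Call:
servo_tool --pt "0 0 -0.03 0 0" --pt "0 0 -0.05 0 0" --pt "-0.03 0.037 -0.05 0 0" --pt "-0.055 0.068 -0.05 0 0" --pt "-0.085 0.105 -0.05 0 0" --pt "-0.11 0.1366 -0.05 0 0" --pt "-0.11 0.1366 -0.05 0 0" --pt "-0.11 0.1366 -0.05 0 0"

```text
t: 4.05
eef_pos: [475.6, -209.6, 80.0]
tool_rot: [0.0, -0.704, 0.71, -0.0]
force: [1.0, -0.2, -0.9]
grip_width: 0.636
```

```bash
python3 - <<'E'
from h import *
s=status.state(); print(np.round(s["eef_pos"],1),np.round(s["tool_rot"],4),s["grip_width"],np.round(s["force"],1))
d=optics.snapshot("side"); cv2.imwrite("pics/s2.png",cv2.resize(d["pixels"][100:300,250:510],None,fx=2,fy=2)[:,:,::-1])
E
```

```text
[ 475.6 -209.6   80. ] [ 4.000e-04 -7.040e-01  7.102e-01 -5.000e-04] 0.6363145491881685 [ 1.  -0.2 -0.9]
```

View pics/s2.png

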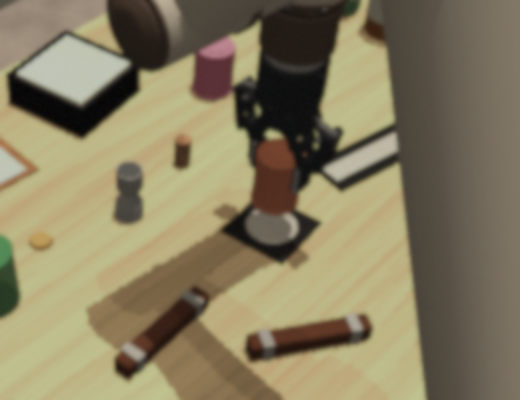

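The cup hangs in the grip just above its mat, at crop (275,180).

Call:
servo_tool --pt "0.002 0 0.025 0 0" --pt "0.002 0 0.037 0 0" --pt "0.002 0 0.042 0 0" --pt "0.002 0 0.044 0 0" --pt "0.002 0 0.044 0 0"

```text
t: 4.6
eef_pos: [475.4, -212.5, 36.0]
tool_rot: [-0.001, -0.704, 0.711, 0.001]
force: [-4.0, 0.9, 5.1]
grip_width: 0.64
```

Call:
servo_tool --pt "0 0 0 0 100" --pt "0 0 0 0 100" --pt "0 0 0 0 100" --pt "0 0 0 0 100" --pt "0 0 -0.03 0 100" --pt "0 0 -0.07 0 100" --pt "0 0 -0.09 0 100" --pt "0 0 -0.09 0 100"

```text
t: 5.4
eef_pos: [478.2, -212.6, 128.8]
tool_rot: [0.002, -0.704, 0.71, -0.003]
force: [0.6, 0.4, -0.1]
grip_width: 1.002
```

Call:
servo_tool --pt "-0.03 -0.04 0 0 100" --pt "-0.06 -0.08 0 0 100" --pt "-0.09 -0.12 0 0 100" --pt "-0.1045 -0.1416 0 0 100" --pt "-0.1045 -0.1416 0 0 100" --pt "-0.1045 -0.1416 0 0 100"

```text
t: 6.0
eef_pos: [617.7, -108.7, 123.5]
tool_rot: [-0.001, -0.704, 0.71, 0.001]
force: [-0.4, -0.5, -0.6]
grip_width: 1.001
```

```bash
python3 - <<'E'
from h import *
s=status.state(); print(np.round(s["eef_pos"],1),np.round(s["tool_rot"],4),s["grip_width"],np.round(s["force"],1))
d=optics.snapshot("side"); cv2.imwrite("pics/s3.png",cv2.resize(d["pixels"][100:300,250:510],None,fx=2,fy=2)[:,:,::-1])
E
```

```text
[ 617.7 -108.7  123.5] [-0.0011 -0.7037  0.7105  0.0012] 1.0010355116441108 [-0.4 -0.5 -0.6]
```

View pics/s3.png

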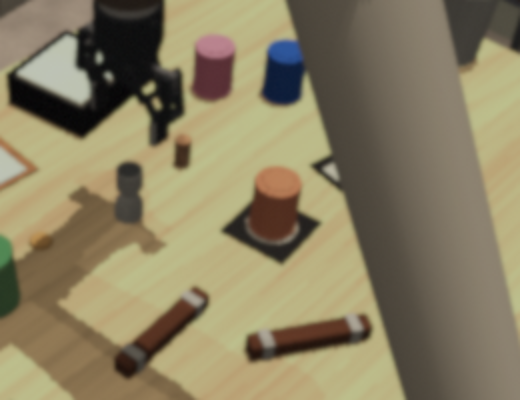

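The cup stands upright, centred on its disc at crop (275,205). The gripper is over the jigger at crop (128,190).

Call:
servo_tool --pt "0 0 0.03 0 100" --pt "0 0 0.06 0 100" --pt "0 0 0.08 0 100" --pt "0 0 0.085 0 100" --pt "0 0 0.085 0 100" --pt "0 0 0.085 0 0" --pt "0 0 0.085 0 0" --pt "0 0 0.085 0 0"

```text
t: 6.85
eef_pos: [619.1, -109.1, 41.6]
tool_rot: [0.001, -0.704, 0.711, -0.001]
force: [-0.2, 0.6, -0.9]
grip_width: 0.51
```

Call:
servo_tool --pt "0 0 0 0 0" --pt "0 0 0 0 0" --pt "0 0 0 0 0" --pt "0 0 0 0 0"

```text
t: 7.25
eef_pos: [618.6, -109.1, 41.3]
tool_rot: [0.0, -0.704, 0.71, -0.0]
force: [-1.6, -0.1, 6.2]
grip_width: 0.369
```

Call:
servo_tool --pt "0 0 -0.03 0 0" --pt "0 0 -0.06 0 0" --pt "0 0.04 -0.09 0 0" --pt "-0.02 0.08 -0.09 0 0" --pt "-0.04 0.12 -0.09 0 0" --pt "-0.07 0.1586 -0.09 0 0" --pt "-0.11 0.1586 -0.09 0 0" --pt "-0.15 0.1586 -0.09 0 0"

```text
t: 8.05
eef_pos: [460.0, 43.3, 130.5]
tool_rot: [0.0, -0.703, 0.711, -0.0]
force: [1.1, 0.5, -1.3]
grip_width: 0.371
```

Call:
servo_tool --pt "-0.045 0 0 0 0" --pt "-0.09 0 0 0 0" --pt "-0.13 0 0 0 0" --pt "-0.16 0 0 0 0" --pt "-0.1745 0 0 0 0" --pt "-0.1745 0 0 0 0" --pt "-0.1745 0 0 0 0"

```text
t: 8.75
eef_pos: [462.6, 216.3, 129.8]
tool_rot: [-0.001, -0.703, 0.711, 0.0]
force: [-0.2, -0.0, -1.8]
grip_width: 0.371
```

```bash
python3 - <<'E'
from h import *
s=status.state(); print(np.round(s["eef_pos"],1),np.round(s["tool_rot"],4),s["grip_width"],np.round(s["force"],1))
d=optics.snapshot("side"); cv2.imwrite("pics/s4.png",cv2.resize(d["pixels"][200:430,120:400],None,fx=2,fy=2)[:,:,::-1])
E
```

```text
[462.6 216.3 129.8] [-8.000e-04 -7.035e-01  7.107e-01  2.000e-04] 0.37061409856423677 [-0.2 -0.  -1.8]
```

View pics/s4.png

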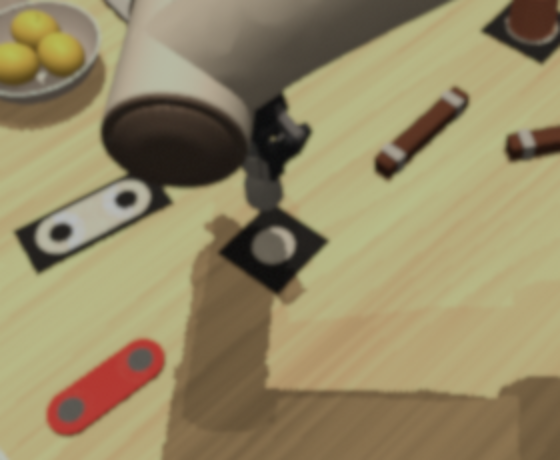

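The jigger is held upright above its mat, at crop (265,190).

Call:
servo_tool --pt "0 0.002 0.03 0 0" --pt "0 0.002 0.055 0 0" --pt "0 0.002 0.072 0 0" --pt "0 0.002 0.08 0 0" --pt "0 0.002 0.083 0 0" --pt "0 0.002 0.084 0 0" --pt "0 0.002 0.084 0 0"

```text
t: 9.5
eef_pos: [461.7, 217.2, 47.1]
tool_rot: [0.001, -0.703, 0.711, -0.0]
force: [-0.6, 0.2, -0.3]
grip_width: 0.371
```

Call:
servo_tool --pt "0 0 0.0015 0 0" --pt "0 0 0.0015 0 0"

```text
t: 9.7
eef_pos: [461.6, 217.4, 45.4]
tool_rot: [0.001, -0.704, 0.711, -0.0]
force: [-0.7, 0.1, -1.1]
grip_width: 0.369
```

Call:
servo_tool --pt "0 0 0.001 0 0" --pt "0 0 0.001 0 0"

```text
t: 9.9
eef_pos: [461.6, 217.5, 45.3]
tool_rot: [0.001, -0.704, 0.71, -0.0]
force: [-2.6, 0.0, 7.4]
grip_width: 0.368
```

Call:
servo_tool --pt "0 0 0 0 100" --pt "0 0 0 0 100" --pt "0 0 0 0 100" --pt "0 0 0 0 100" --pt "0 0 0 0 100" --pt "0 0 -0.03 0 100" --pt "0 0 -0.065 0 100" --pt "0 0 -0.09 0 100"

```text
t: 10.7
eef_pos: [461.6, 217.3, 135.6]
tool_rot: [0.001, -0.704, 0.711, -0.0]
force: [0.8, -0.2, 1.2]
grip_width: 0.997
```

Call:
servo_tool --pt "-0.045 0.002 0 0.047 65" --pt "-0.09 0.005 0 0.047 65" --pt "-0.135 0.007 0 0.047 65" --pt "-0.17 0.009 0 0.047 65" --pt "-0.2035 0.0106 0 0.047 65" --pt "-0.2035 0.0106 0.03 0.047 65" --pt "-0.2035 0.0106 0.06 0.047 65" --pt "-0.2035 0.0106 0.06 0.047 65"

```text
t: 11.5
eef_pos: [450.2, 418.1, 69.1]
tool_rot: [-0.005, -0.686, 0.727, -0.001]
force: [-0.5, -0.2, -1.0]
grip_width: 0.65
```

```bash
python3 - <<'E'
from h import *
s=status.state(); print(np.round(s["eef_pos"],1),np.round(s["tool_rot"],4),s["grip_width"],np.round(s["force"],1))
d=optics.snapshot("side"); cv2.imwrite("pics/s5.png",cv2.resize(d["pixels"][200:430,80:360],None,fx=2,fy=2)[:,:,::-1])
E
```

```text
[450.2 418.1  69.1] [-5.100e-03 -6.864e-01  7.272e-01 -7.000e-04] 0.6500770808812214 [-0.5 -0.2 -1. ]
```

View pics/s5.png

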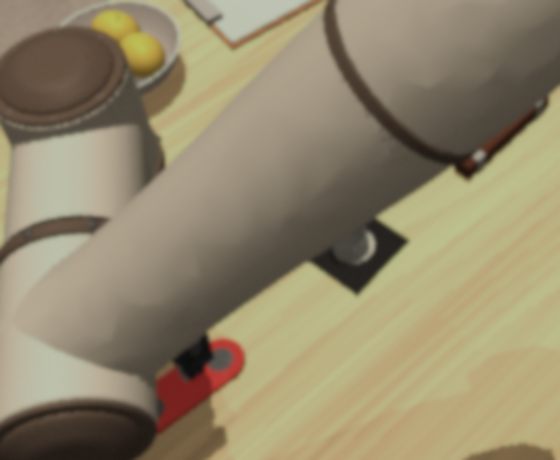

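The view is partly blocked: the fingers are over the opener's middle near crop (195,355).

Call:
servo_tool --pt "-0.003 -0.0026 0.02 0 68" --pt "-0.003 -0.0026 0.04 0 68" --pt "-0.003 -0.0026 0.052 0 68" --pt "-0.003 -0.0026 0.058 0 68" --pt "-0.003 -0.0026 0.06 0 68" --pt "-0.003 -0.0026 0.06 0 68"

```text
t: 12.15
eef_pos: [455.7, 423.9, 14.6]
tool_rot: [0.001, -0.687, 0.727, 0.0]
force: [0.3, 0.2, 0.3]
grip_width: 0.678
```

```bash
python3 - <<'E'
from h import *
s=status.state(); print(np.round(s["eef_pos"],1),np.round(s["tool_rot"],4),s["grip_width"],np.round(s["force"],1))
d=optics.snapshot("side");e=optics.snapshot("top")
f=lambda d,u,v:cv2.resize(d["pixels"][v-50:v+50,u-50:u+50],(400,400),interpolation=cv2.INTER_CUBIC)
cv2.imwrite("pics/s6.png",np.hstack([f(d,173,385),f(e,145,268)])[:,:,::-1])
E
```

```text
[455.7 423.9  14.6] [ 6.000e-04 -6.867e-01  7.269e-01  1.000e-04] 0.6775315649684867 [0.3 0.2 0.3]
```

View pics/s6.png

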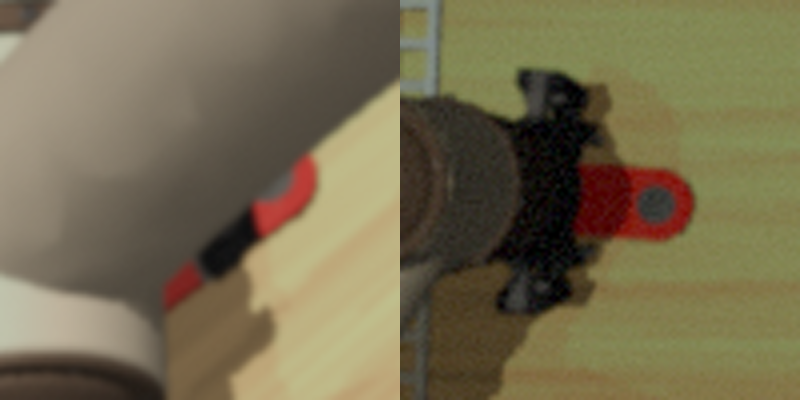

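The fingers straddle the opener; its red end shows at top-crop (655,205).

Call:
servo_tool --pt "0.0025 0.0025 0.004 0 68" --pt "0.0025 0.0025 0.008 0 68" --pt "0.0025 0.0025 0.01 0 68" --pt "0.0025 0.0025 0.012 0 68" --pt "0.0025 0.0025 0.012 0 68"

```text
t: 12.75
eef_pos: [452.6, 421.0, 1.4]
tool_rot: [-0.0, -0.687, 0.727, -0.0]
force: [0.1, 0.2, -0.3]
grip_width: 0.681
```

Call:
servo_tool --pt "0 0 0.001 0 60" --pt "0 0 0.002 0 60" --pt "0 0 0.003 0 60" --pt "0 0 0.003 0 60"

```text
t: 13.15
eef_pos: [452.6, 421.1, -1.3]
tool_rot: [-0.0, -0.687, 0.727, -0.0]
force: [-0.2, -0.7, 0.1]
grip_width: 0.604
```

Call:
servo_tool --pt "0 0 0.001 0 60" --pt "0 0 0.002 0 60" --pt "0 0 0.002 0 60"

```text
t: 13.45
eef_pos: [452.7, 421.1, -3.1]
tool_rot: [0.0, -0.687, 0.727, -0.0]
force: [-0.2, -0.1, 0.5]
grip_width: 0.606
```

Call:
servo_tool --pt "0 0 0.001 0 60" --pt "0 0 0.001 0 60"

```text
t: 13.65
eef_pos: [452.8, 421.2, -3.1]
tool_rot: [0.0, -0.687, 0.727, -0.0]
force: [-1.3, -1.2, 5.7]
grip_width: 0.6
```

Call:
servo_tool --pt "0 0 -0.0025 0 60" --pt "0 0 -0.0025 0 60" --pt "0 0 -0.0025 0 0" --pt "0 0 -0.0025 0 0" --pt "0 0 -0.0025 0 0" --pt "0 0 -0.0025 0 0" --pt "0 0 -0.0025 0 0"

```text
t: 14.35
eef_pos: [452.8, 421.3, -1.3]
tool_rot: [0.0, -0.687, 0.727, -0.0]
force: [-1.1, -0.9, 5.6]
grip_width: 0.489
```

Call:
servo_tool --pt "0 0 -0.02 0 0" --pt "0 0 -0.05 0 0" --pt "0.02 -0.04 -0.06 0.03 0" --pt "0.04 -0.08 -0.06 0.06 0" --pt "0.06 -0.12 -0.06 0.09 0" --pt "0.089 -0.17 -0.06 0.121 0" --pt "0.089 -0.17 -0.06 0.121 0" --pt "0.089 -0.17 -0.06 0.121 0"

```text
t: 15.15
eef_pos: [618.1, 320.6, 56.6]
tool_rot: [-0.001, -0.64, 0.768, 0.0]
force: [0.3, 1.0, -0.6]
grip_width: 0.488
```

```bash
python3 - <<'E'
from h import *
s=status.state(); print(np.round(s["eef_pos"],1),np.round(s["tool_rot"],4),s["grip_width"],np.round(s["force"],1))
d=optics.snapshot("side");e=optics.snapshot("top")
f=lambda d,u,v:cv2.resize(d["pixels"][v-60:v+60,u-60:u+60],(400,400),interpolation=cv2.INTER_CUBIC)
cv2.imwrite("pics/s7.png",np.hstack([f(d,167,295),f(e,187,200)])[:,:,::-1])
E
```

```text
[618.1 320.6  56.6] [-1.000e-03 -6.401e-01  7.683e-01  2.000e-04] 0.48827836579239114 [ 0.3  1.  -0.6]
```

View pics/s7.png

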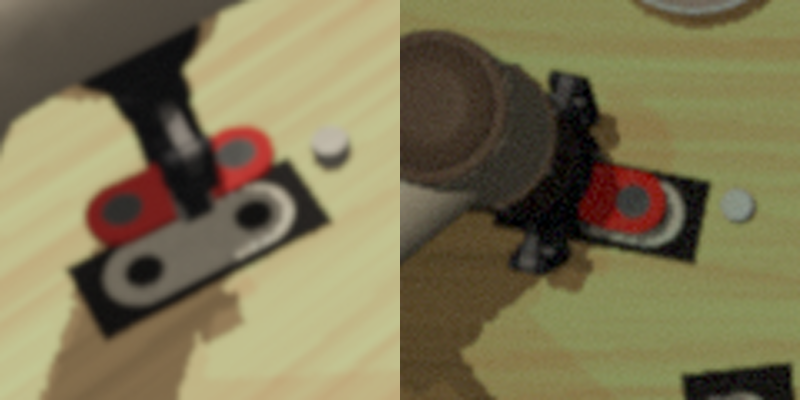

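The opener is held level and parallel to its outline. Side-crop disc midpoint (179.5,181), spot midpoint (198.5,241.5).

```bash
python3 - <<'E'
from h import *
d=optics.snapshot("side");e=optics.snapshot("top")
g=lambda u,v:(107+u*.3,235+v*.3)
for z in(60,62,64,66): print(z,ray(d,g(179.5,181),z))
print(ray(d,g(198.5,241.5),4)); print("top disc",ray(e,(196.9,200.6),63))
k=cv2.cvtColor(e["pixels"],cv2.COLOR_RGB2GRAY); 
E
```

```text
60 [620.48627433 318.8092183 ]
62 [618.91482687 319.38330815]
64 [617.34337941 319.95739799]
66 [615.77193195 320.53148784]
[617.05432295 321.11854874]
top disc [610.97776301 286.71288433]
```

Call:
servo_tool --pt "-0.001 0 0.025 0 0" --pt "-0.001 0 0.04 0 0" --pt "-0.001 0 0.05 0 0" --pt "-0.001 0 0.053 0 0" --pt "-0.001 0 0.054 0 0" --pt "-0.001 0 0.054 0 0"

```text
t: 15.95
eef_pos: [617.9, 323.9, 4.9]
tool_rot: [0.001, -0.642, 0.767, -0.0]
force: [0.3, 0.6, -0.8]
grip_width: 0.489
```

Call:
servo_tool --pt "0.0015 0 0.001 0 0" --pt "0.0015 0 0.002 0 0" --pt "0.0015 0 0.002 0 0"

```text
t: 16.25
eef_pos: [617.5, 322.1, 2.9]
tool_rot: [0.0, -0.641, 0.767, -0.0]
force: [-0.1, 0.4, -0.2]
grip_width: 0.485
```

Call:
servo_tool --pt "0 0 0 0 75" --pt "0 0 0 0 75" --pt "0 0 0 0 75" --pt "0 0 -0.02 0 75" --pt "0 0 -0.06 0 75" --pt "0 0 -0.1 0 75" --pt "0 0 -0.12 0 75" --pt "0 0 -0.12 0 75"

```text
t: 17.05
eef_pos: [619.3, 323.5, 127.4]
tool_rot: [0.005, -0.642, 0.767, -0.0]
force: [0.2, 0.1, 0.0]
grip_width: 0.749
```

Call:
servo_tool --pt "0.044 0.014 0 -0.03 75" --pt "0.088 0.028 0 -0.06 75" --pt "0.132 0.042 0 -0.09 75" --pt "0.176 0.056 0 -0.12 75" --pt "0.22 0.07 0 -0.16 75" --pt "0.264 0.084 0 -0.2 75" --pt "0.31 0.098 0 -0.246 75" --pt "0.3385 0.1067 0 -0.246 75"

```text
t: 17.85
eef_pos: [449.2, 5.4, 121.3]
tool_rot: [0.001, 0.73, -0.683, -0.001]
force: [-0.2, -0.2, -0.2]
grip_width: 0.75
```

Call:
servo_tool --pt "0 0 0.03 0 75" --pt "0 0 0.06 0 75" --pt "0 0 0.07 0 75" --pt "0 0 0.07 0 75"

```text
t: 18.25
eef_pos: [451.0, 7.4, 50.8]
tool_rot: [0.002, 0.731, -0.683, -0.001]
force: [0.1, -0.0, -0.7]
grip_width: 0.753
```

```bash
python3 - <<'E'
from h import *
s=status.state(); print(np.round(s["eef_pos"],1),np.round(s["tool_rot"],4),s["grip_width"],np.round(s["force"],1))
d=optics.snapshot("side"); cv2.imwrite("pics/s8.png",d["pixels"][:,:,::-1])
for k,z in(("opener",10),("glass",39)):
    v=S[k]; sd=S["pad_opener"][3] if k=="opener" else v[3]
    try: print(k,*meas(d,sd,v[0],z))
    except Exception as x: print(k,x)
E
```

```text
[451.    7.4  50.8] [ 0.0022  0.7307 -0.6827 -0.0011] 0.7527408387077064 [ 0.1 -0.  -0.7]
opener [617.5 320.4] [117.9  44.7] 1.392
glass [630.3  98.6] [ 59.4 129.5] 2.546
```

View pics/s8.png

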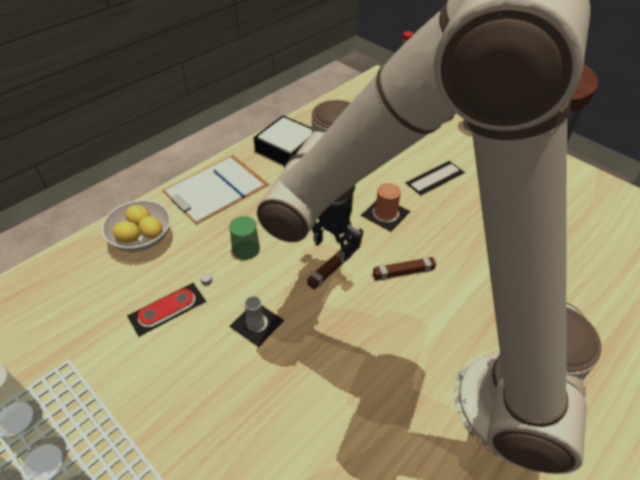

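The opener lies on its mat (167,307), the jigger stands on its mat (256,315) and the cup on its (388,203). The glass is unmoved, and the gripper is over the left-hand muddler (335,262).

Call:
servo_tool --pt "-0.001 0 0.02 0 75" --pt "-0.001 0 0.035 0 75" --pt "-0.001 0 0.044 0 75" --pt "-0.001 0 0.0475 0 75" --pt "-0.001 0 0.0475 0 75" --pt "-0.001 0 0.0475 0 0" --pt "-0.001 0 0.0475 0 0" --pt "-0.001 0 0.0475 0 0"

```text
t: 19.1
eef_pos: [452.4, 8.9, 5.6]
tool_rot: [-0.0, 0.731, -0.683, 0.0]
force: [6.7, 3.1, -0.6]
grip_width: 0.262
```

Call:
servo_tool --pt "0 0 0 0 0" --pt "0 0 0 0 0" --pt "0 0 0 0 0" --pt "0 0 0 0 0"

```text
t: 19.5
eef_pos: [452.5, 8.9, 5.5]
tool_rot: [-0.0, 0.731, -0.683, 0.0]
force: [-1.8, -0.2, 6.3]
grip_width: 0.267
```

Call:
servo_tool --pt "0 0 -0.03 0 0" --pt "0 0 -0.07 0 0" --pt "0 0 -0.11 0 0" --pt "0 0 -0.13 0 0" --pt "0.03 0 -0.13 0 0" --pt "0.07 0.002 -0.13 0.04 0" --pt "0.11 0.004 -0.13 0.08 0" --pt "0.15 0.005 -0.13 0.12 0"

```text
t: 20.3
eef_pos: [456.9, -142.4, 134.8]
tool_rot: [0.0, -0.688, 0.726, 0.0]
force: [0.8, -0.8, -1.7]
grip_width: 0.263
```

```bash
cat > go.py <<'E'
import sys; from h import *
from scipy.spatial.transform import Rotation as R
x,y,th=map(float,sys.argv[1:]); s=status.state();q=s["tool_rot"];M=R.from_quat(np.r_[q[1:],q[0]]).as_matrix();p=s["eef_pos"]
t=np.arctan2(M[1,1],M[0,1]); print(np.round(p,1),s["t"],"tx,ty",np.round(M[:2,:2].T@[x-p[0],y-p[1]],1),"turn",round(((t-th)+1.57)%3.1416-1.57,3),np.round(s["force"],1),round(s["grip_width"],3))
E
python3 go.py 468.7 -406.2 2.958
```

```text
[ 456.9 -142.4  134.8] 20.3 tx,ty [262.8 -25.8] turn 0.13 [ 0.8 -0.8 -1.7] 0.263
```

Call:
servo_tool --pt "0.044 -0.005 0 0.02 0" --pt "0.088 -0.01 0 0.05 0" --pt "0.132 -0.014 0 0.08 0" --pt "0.176 -0.018 0 0.11 0" --pt "0.22 -0.022 0 0.13 0" --pt "0.263 -0.026 0.02 0.13 0" --pt "0.263 -0.026 0.05 0.13 0" --pt "0.263 -0.026 0.07 0.13 0"

```text
t: 21.1
eef_pos: [467.9, -405.9, 61.9]
tool_rot: [-0.0, -0.639, 0.77, 0.002]
force: [-0.3, 0.3, -1.3]
grip_width: 0.264
```

Call:
servo_tool --pt "0 0 0 0 0" --pt "0 0 0 0 0"

```text
t: 21.3
eef_pos: [469.7, -405.2, 64.8]
tool_rot: [-0.0, -0.64, 0.768, 0.0]
force: [1.1, -0.5, -1.3]
grip_width: 0.266
```

```bash
python3 go.py 468.7 -406.2 2.958; python3 - <<'E'
from h import *
d=optics.snapshot("side");e=optics.snapshot("top")
f=lambda d,u,v:cv2.resize(d["pixels"][v-60:v+60,u-60:u+60],(400,400),interpolation=cv2.INTER_CUBIC)
cv2.imwrite("pics/s9.png",np.hstack([f(d,436,165),f(e,489,266)])[:,:,::-1])
E
```

```text
[ 469.7 -405.2   64.8] 21.3 tx,ty [1.2 0.8] turn 0.002 [ 1.1 -0.5 -1.3] 0.266
```

View pics/s9.png

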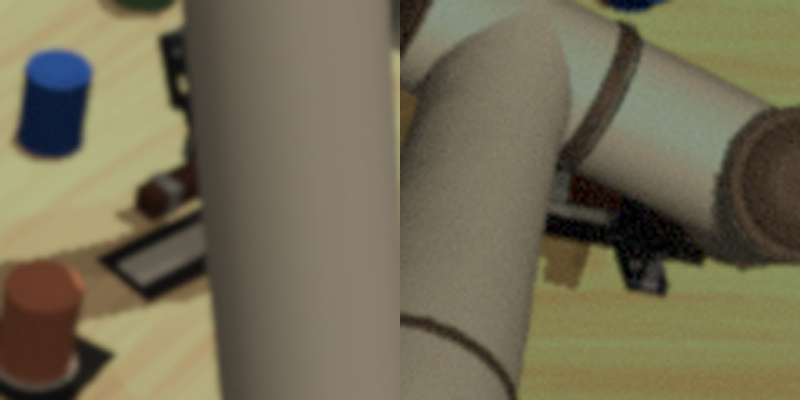

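The arm hides most of it; the muddler is visible in the jaws above its mat (side crop (165,190)) and parallel to it.

Call:
servo_tool --pt "0.001 0.001 0.025 0 0" --pt "0.001 0.001 0.042 0 0" --pt "0.001 0.001 0.05 0 0" --pt "0.001 0.001 0.053 0 0" --pt "0.001 0.001 0.054 0 0" --pt "0.001 0.001 0.054 0 0"

```text
t: 22.0
eef_pos: [469.3, -406.3, 11.8]
tool_rot: [0.0, -0.64, 0.768, -0.001]
force: [0.4, 0.7, -1.5]
grip_width: 0.267
```

Call:
servo_tool --pt "0 0 0.001 0 0" --pt "0 0 0.002 0 0" --pt "0 0 0.0025 0 0" --pt "0 0 0.0025 0 0"

```text
t: 22.4
eef_pos: [469.0, -406.2, 9.6]
tool_rot: [0.0, -0.64, 0.768, -0.001]
force: [-0.7, 1.6, 5.1]
grip_width: 0.265
```

Call:
servo_tool --pt "0 0 0 0 75" --pt "0 0 0 0 75" --pt "0 0 0 0 75" --pt "0 0 0 0 75" --pt "0 0 -0.03 0 75" --pt "0 0 -0.08 0 75" --pt "0 0 -0.13 0 75" --pt "0 0 -0.18 0 75"

```text
t: 23.2
eef_pos: [468.2, -405.8, 190.0]
tool_rot: [-0.0, -0.64, 0.768, 0.0]
force: [1.2, -0.6, -0.4]
grip_width: 0.753
```

Call:
servo_tool --pt "0.03 0.032 -0.02 0 75" --pt "0.06 0.064 -0.02 0 75" --pt "0.09 0.096 -0.02 0 75" --pt "0.12 0.128 -0.02 0 75" --pt "0.15 0.16 -0.02 0 75" --pt "0.18 0.19 -0.02 0 75" --pt "0.22 0.225 -0.02 0 75" --pt "0.25 0.258 -0.02 0 75"

```text
t: 24.0
eef_pos: [168.1, -606.2, 208.2]
tool_rot: [-0.0, -0.64, 0.768, -0.0]
force: [0.5, -1.3, 1.1]
grip_width: 0.749
```

Call:
servo_tool --pt "0 0 0 0 75" --pt "0 0 0 0 75" --pt "0 0 0 0 75"

```text
t: 24.3
eef_pos: [170.0, -604.8, 208.1]
tool_rot: [0.0, -0.64, 0.768, 0.0]
force: [0.7, 0.8, 0.4]
grip_width: 0.746
```

```bash
python3 - <<'E'
from h import *
for i,n in enumerate(("top","side")):
    d=optics.snapshot(n); cv2.imwrite(f"pics/{n}9.png",d["pixels"][:,:,::-1])
    for k,p,kk,z in(("opener","pad_opener","red",10),("muddler","pad_muddler","mud",16),("jigger","pad_jigger","grey",40),("glass","glass","green",39)):
        try: print(n,k,*meas(d,S[p][2+i],kk,z))
        except Exception as x: print(n,k,x)
E
```

```text
top opener [621.6 324.9] [119.8  46.1] 1.381
top muddler [ 468.8 -400.6] [159.5  62.1] 1.387
top jigger [459.9 211.7] [77.1 76.6] 0.129
top glass [629.1 104.2] [71.9 60.7] 0.575
side opener [617.4 320.5] [118.6  44.8] 1.392
side muddler [ 459.6 -398.6] [167.1  60.5] 1.392
side jigger [451.3 225.5] [100.  87.] 0.096
side glass [630.1  98.4] [ 59.4 129.4] 2.554
```

View pics/top9.png

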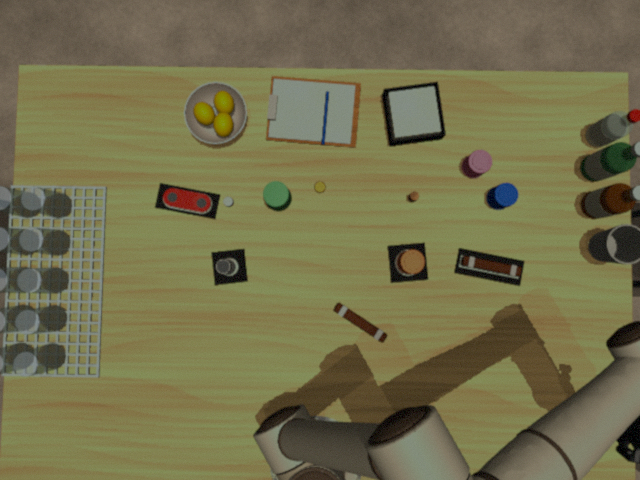

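View pics/side9.png

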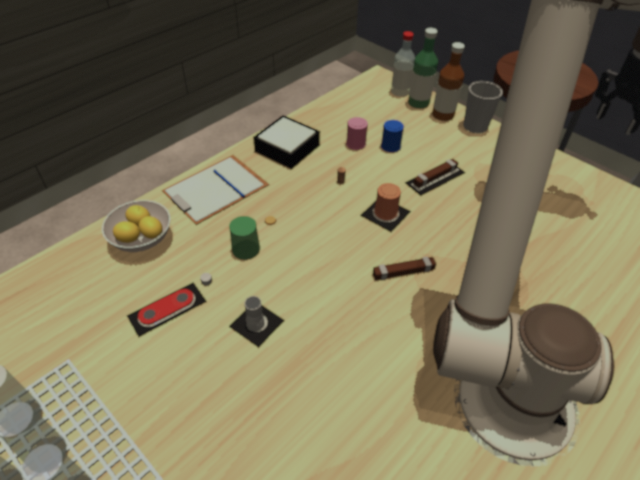

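All four are on their mats: opener (188,201), jigger (227,266), cup (410,262), muddler (490,266). The glass (277,195) is unmoved. The masks merged with the mats for the muddler and jigger, so I'll take one zoom to check those numerically.

```bash
python3 - <<'E'
from h import *
f=lambda n,u,v:cv2.resize(cv2.imread(f"pics/{n}9.png")[v-30:v+30,u-40:u+40],(266,200),interpolation=cv2.INTER_CUBIC)
cv2.imwrite("pics/z.png",np.vstack([np.hstack([f(n,*S[k][2+i]) for k in("pad_cup","pad_jigger","pad_muddler")]) for i,n in enumerate(("top","side"))]))
E
```

```text
(no output)
```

View pics/z.png

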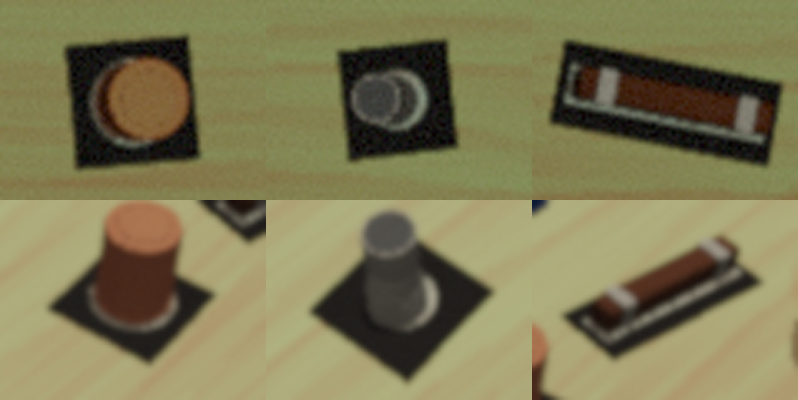

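Zoom: the cup is centred on its disc. The jigger's foot looks shifted left of its disc, since white shows on the right in both views. The muddler is slightly off along its length and sideways. I'll work out numbers.

```bash
python3 - <<'E'
from h import *
d=optics.snapshot("top");e=optics.snapshot("side")
print("cup",ray(d,(412.5,261.4),76),ray(e,(386-40+143.5/3.33,213-30+28/3.33),76))
print("jig",ray(d,(223.1,265.9+.5),76),ray(e,(253,303.2),76))
print("mud",ray(d,(492.6,265.9),28),ray(e,(436.75,170.5),28))
print("mudmat",meas(d,(489,266),"mud",4)[:2],meas(e,(436,178),"mud",4)[:2],"jigmat",meas(d,(230,267),"grey",4)[:2])
E
```

```text
cup [ 476.68450722 -211.60569374] [ 471.9256111  -210.70611926]
jig [459.19625937 219.85882469] [456.1510637  219.35779312]
mud [ 470.12482741 -406.45878021] [ 465.1874594  -404.90475902]
mudmat (array([ 469.2, -403.8]), array([160.7,  62.8])) (array([ 466.3, -411.9]), array([169.7,  61.4])) jigmat (array([460.5, 217.5]), array([78.6, 78.5]))
```

All offsets are 5 mm or less, against the 12 mm limit, so I'm handing in.

```bash
python3 -c "
from bench import manip,status
print(status.state()['t'],manip.sign_off())"
```

```text
the job is handed in; nothing more can be done
24.5 None
```

I put the cup, jigger, opener and left-hand muddler on their own mats and handed the job in at t = 24.5 s. No verdict is reported.

| Item | Offset from mat centre (limit 12 mm) | Direction error (limit 0.2 rad) |
|---|---|---|
| Cup | about 2 mm in the top view, about 4–5 mm in the side view | not judged |
| Jigger | about 2–3 mm in the top view, about 5 mm in the side view | not judged |
| Opener | under 1 mm in the side view, about 4 mm in the top view | about 0.01 |
| Muddler | about 2 mm in the top view; no clean mat reference in the side view | not measured on its own after release; the gripper was set to the outline within about 0.005 |

- **Upright and flat:** the last pictures show the cup and jigger standing and the opener and muddler lying flat. The gripper had let go and was parked well clear.
- **Glass:** it was measured at the same place before and after, within about 0.5 mm.
- **Checks that disagreed:** the two cameras differ by 1–5 mm on absolute positions, so I compared each item with its mat in the same view. The final automatic masks for the jigger and muddler merged with their mats. I measured those two, and the cup, from points picked by eye on a zoomed picture.

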